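# Lock the water filter's cover with the slotted key

## Robot

A 6-joint arm with a two-finger parallel gripper is mounted at the origin on a cart in front of the work surface, level with it; the furniture and walls round the work are solid. World frame = base frame: x ahead of the robot, y to its left, z up, the work surface at z = 0. Lengths are in m, angles in rad, forces in N, time in s.
With the tool pointing down it reaches from about 0.375 to 0.825 m from the base axis. Payload 5.5 kg.
Tool frame: the origin (TCP) lies midway between the tips of the shut fingers; the grasp point (between the pads) lies 19 mm behind it (env.grip_depth is the distance from the TCP to the grasp point, in m); z points along the fingers, y is the line along which they close (so a half turn about z gives the same grasp; the last joint's range is limited). The gripper opens to 85 mm and grips with 20 to 120 N. Pads are 22 mm wide; open, the fingers measure 114 mm over their backs; the gripper's body (76 mm by 85 mm) begins 54 mm behind the grasp point. The pads swing forward as they close: fully open they stand 13 mm farther back than shut.
Start: joints at [-1.239, 0.314, -0.047, 1.21, 0, 1.571], TCP at [0.195, -0.567, 0.231] pointing down, gripper open.
Joint ranges: [-2.67, 2.67], [-0.69, 1.73], [-1.03, 1.25], [-2.08, 2.16], [-1.42, 1.45], [-3.14, 3.14]. Speed limits (rad/s): [2.39, 2.39, 3.01, 3.14, 3.14, 3.14].

## Interface

Orientations are given as a 3x3 rotation matrix whose columns are the frame's x, y, z axes.
In Python, from workcell import env, optics, job gives the robot as it stands (env), with the cameras (optics) and the job (job).
- The arm moves only by the shell command python3 shift.py 'ROWS' [OPENING] [FORCE]. ROWS is a JSON object whose key "steps" holds a list of rows, 1 to 5 of them, each of 6 numbers: dx, dy, dz in fractions of the full range, 1 being 1 m, then a rotation vector rx, ry, rz in normalised numbers (1 is 60 degrees); each row shifts and turns the commanded pose from where the row before left it, along the tool's axes as they then stand; what a row does not reach is not made up. A row lasts 1/10 s, in which the tool goes at most 0.05 m and 0.15 rad, less where a joint would pass 70% of its speed; a pose out of reach is approached as far as the arm can. OPENING is the finger opening in m, set as the command begins (- or left out keeps the last). The fingers move at their own pace and stop on an object; FORCE is the grip in N (left out, the last holds). Time passes only in rows, so rows that do not move let the fingers close. It prints the time, the measured TCP pose, the force, the opening and the grip force at its end. Shift and turn numbers lie between -1 and 1, and a call with a number outside is refused. Input that does not fit is refused with a message, and nothing moves.
- env.sense(): the state, without advancing time (a new reading comes with each control period).
- optics.grab_frame(name): name is "scene" or "side" or "wrist"; returns the picture (420x560x3 uint8, blue, green, red); there is no depth.
- optics.calibration(name): a dict with "fx", "fy", "cx", "cy" (pixels), "cam_to_world" (4x4, takes a point from camera to world coordinates); the wrist camera has in their place "hand_eye" (4x4, takes a point from camera to tool coordinates, whose origin is the TCP and whose axes are the flange's). Camera axes: x right, y down, z forward; pixel columns grow to the right and rows downward; lengths in m; the calibration is good to about 2 mm. A picture is of the moment at which its call begins: read the wrist's pose just before it. calibration takes no time and is no camera call.
- job.hand_in(): hands the job in; it is judged then, once.
The state is a dict: "time_s": time; "joint_pos": joint angles; "qvel": joint speeds; "tau": joint torques, N m; "ee_pos": TCP position; "eef_rot": TCP orientation; "contact_force": force on the tool from outside, world axes, zero at the start; "moment": the same for the moment, N m; "width": finger opening in m; "finger_force": force on a finger pad.
Only numpy, scipy, OpenCV 4.12 (cv2) and the standard library are available. Lean on these libraries where they do the work, as an engineer would, in place of code of your own. Each camera call takes 0.05 s, during which the arm holds its last target. There are 200 camera calls.

## Task

The water filter's cover still has to be locked. First move the spice shaker off the cover and stand it upright on the red cake tin, beside the food tin that is already there, without knocking it over; then use the orange key to turn both slotted cam locks on the cover clockwise, fully home to their stops with the slots at the green dots, and put the key back upright in its stand, blade down in the pocket. Turn the locks with the key only, not with the fingers, and leave the bottle, the jar and the food tin where they are.

Things in the scene. Friction and masses are not known exactly. Their poses are not given: they have to be found in the camera images.
- filter_unit: fixed white water filter, flat box 110 (x) x 220 (y) x 60 mm high, origin under its centre; two hose stubs stick out 20 mm at the +x rear. Its flat top is the cover, with cam locks at x = 0, y = +65 mm (left) and -65 mm (right). Round each lock, 38 mm from its centre, are two red dots at +-x (the slot points at them when open) and two green ones at +-y (slot there when locked)
- left_lock: centre of the top of the left cam lock (unit y = +65 mm): aluminium disc of 56 mm diameter, flush with the cover when open, with a straight slot 40 mm long, 9 mm wide, 23 mm deep. Origin at the centre of its top; it turns with the cam, and the slot runs along its own x axis. The disc sinks 4 mm into its well as it is locked
- right_lock: the same for the right cam lock (unit y = -65 mm)
- cam_left (a joint): turn of the left cam, rad: 0 = open (slot along the unit's x), grows clockwise seen from above, hard stop at 1.571 = locked (slot along the unit's y); starts between 0 and 0.35; friction about 0.12 N m, stays where it is left
- cam_right (a joint): the same for the right cam
- cam_key: loose orange key, 110 mm tall, 0.1 to 0.16 kg, z up, origin mid blade's lower end. Upwards: steel blade 32 (x) x 5 (y) mm, 18 mm long; orange collar, 40 mm diameter, z = 18 to 26 mm (comes to rest on the cam's top when the blade is in the slot); 16 mm shaft; flat grip 50 (x) x 14 (y) mm, z = 60 to 110 mm, to pinch across y. Blade and grip lie in one plane; either way round fits
- key_stand: fixed wooden block 70 x 70 x 45 mm, origin under its centre; rectangular pocket in its top, 40 (stand x) x 13 (stand y) mm, 32 mm deep. The key hangs in it with its collar resting on the block's top: key origin 27 mm above the stand's origin, key x along stand x, either way round
- shaker: loose spice shaker with white cap, 57 mm at its widest, body 52 mm across, 103 mm tall, 0.1 to 0.2 kg, standing on the filter's cover on or between the locks; origin at the centre of its underside, z up; grasp it round the body, 60 to 80 mm up
- cake_tin: fixed oblong dark red cake tin with flat closed top, 224 (x) x 174 (y) x 70 mm high, origin under its centre; the food tin stands somewhere on it, leaving room for the shaker beside it
- tomato_tin: bystander: food tin with a picture of tomatoes, 75 mm diameter, 58 mm tall, on the cake tin; origin under its centre
- tall_bottle: bystander: slim black bottle, 56 mm diameter, 235 mm tall, on the table; origin under its centre
- white_jar: bystander: plain white jar, 66 mm diameter, 115 mm tall, on the table; origin under its centre

How it is judged:
On the way, in this order (a step that is already met when the one before it is completed fails the run):
1. the shaker stands released on the cake tin (x of shaker in the frame of cake_tin between -0.1 and 0.1 m and y of shaker in the frame of cake_tin between -0.075 and 0.075 m and z of shaker in the frame of cake_tin between 0.063 and 0.077 m and angle between shaker's own z axis and vertical below 0.12 rad and linear speed of shaker below 0.03 m/s and contact force between shaker and the fingers below 0.3 N), for 0.2 s.
2. both cam locks are turned home, with the key still in one of the slots (value of joint each of cam_left, cam_right above 1.48 rad and (distance between cam_key and left_lock below 0.026 m or distance between cam_key and right_lock below 0.026 m)), for 0.1 s.
At the end, for the whole second after the job is handed in: the shaker stands upright, released and at rest on the cake tin (its centre at least about 12 mm inside the edge); both cams read over 1.48 rad; the key is released, upright and at rest in its stand, within 8 mm of the pocket's centre and with the blade in the pocket (all of step 1 and value of joint each of cam_left, cam_right above 1.48 rad and horizontal distance between cam_key and key_stand below 0.008 m and z of cam_key in the frame of key_stand below 0.032 m and angle between cam_key's own z axis and vertical below 0.12 rad and linear speed of cam_key below 0.03 m/s and contact force between cam_key and the fingers below 0.3 N); the robot touches nothing.
It fails at once if the bottle, the jar or the food tin was moved by more than 20 mm or tipped (distance of any of tomato_tin, tall_bottle, white_jar from where it was at the start of the episode above 0.02 m or angle between any of tomato_tin, tall_bottle, white_jar's own z axis and vertical above 0.3 rad).
It fails at once if the shaker was tipped over (angle between shaker's own z axis and vertical above 0.6 rad).
It fails at once if a finger turned or pushed a cam lock (contact force between the fingers and left_lock above 2 N or contact force between the fingers and right_lock above 2 N).
It also fails if it takes over 72 s, if anything falls off the work surface, if the arm or the gripper's body presses on something with over 40 N, if the wrist force passes 120 N, or if a joint passes its speed limit or range.

## Working session

There is one attempt and no reset: what is moved stays moved. The work goes in short steps, Python scripts to look and compute and a shell command to move; the robot and the scene stay as the last step left them, time stands still between calls to the robot, and variables do not carry over. Pictures are saved under pics/ and viewed, at most 12 in all, crops included, and the job is handed in when it is done.

```bash
ls; mkdir -p pics
python3 - <<'E'
from workcell import env, optics, job
import cv2,numpy as np
s=env.sense();print(s)
for n in("scene","side","wrist"):
    im=optics.grab_frame(n);cv2.imwrite(f"pics/{n}0.png",im);c=optics.calibration(n);print(n,c)
E
```

```text
pics
shift.py
workcell.py
{'time_s': 0.0, 'joint_pos': array([-1.23897152e+00,  3.13012619e-01, -4.65153558e-02,  1.21031009e+00,
        1.33055517e-06,  1.57080153e+00]), 'qvel': array([ 0.00290654, -0.00087494, -0.00087014,  0.00036621, -0.00099576,
        0.00084099]), 'tau': array([-1.92129182e-04, -5.03113389e+01,  3.16907573e+01, -9.47838253e-02,
       -4.21416792e-05, -1.19326577e-05]), 'ee_pos': array([ 0.19555626, -0.56754392,  0.23184888]), 'eef_rot': array([[ 9.45451145e-01,  3.25763770e-01,  3.13430757e-04],
       [ 3.25763921e-01, -9.45450711e-01, -9.05557409e-04],
       [ 1.33553611e-06,  9.58264722e-04, -9.99999541e-01]]), 'contact_force': array([-0.37036587, -0.43981403, -0.05664332]), 'moment': array([-9.53037825e-05,  3.96004461e-02, -2.86657587e-02]), 'finger_force': 2.8255902259843424, 'width': 0.08540865573090886}
scene {'fx': 533.1136501768813, 'fy': 533.1136501768813, 'cx': 287.72201136744, 'cy': 206.15248342849506, 'cam_to_world': array([[-0.88187318, -0.31813676,  0.34797802,  0.24773242],
       [-0.47130745,  0.61516853, -0.63201026,  0.75255683],
    
[... 252 characters left out ...]
-0.83002288, -0.33667873,  0.44464531,  0.19994838],
       [-0.55747237,  0.47662189, -0.67974711,  0.74304882],
       [ 0.0169287 , -0.81208313, -0.58329616,  0.5747034 ],
       [ 0.        ,  0.        ,  0.        ,  1.        ]])}
wrist {'fx': 289.43683795709467, 'fy': 289.43683795709467, 'cx': 280.9076026777925, 'cy': 211.4776485004002, 'hand_eye': array([[-6.44670242e-04, -9.58225814e-01, -2.86012017e-01,
         7.35293522e-02],
       [ 9.99999792e-01, -6.16607102e-04, -1.88178339e-04,
        -5.04488135e-07],
       [ 3.96030172e-06, -2.86012078e-01,  9.58226012e-01,
        -1.43095404e-01],
       [ 0.00000000e+00,  0.00000000e+00,  0.00000000e+00,
         1.00000000e+00]])}
```

View pics/scene0.png

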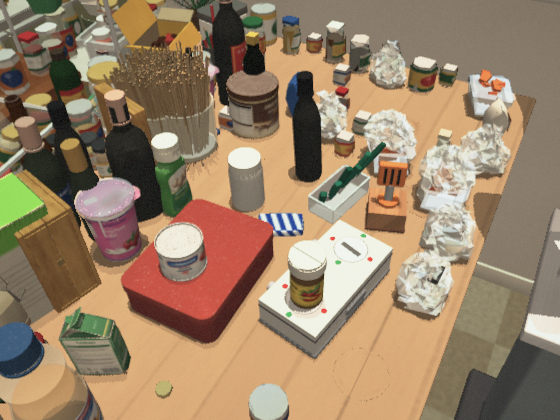

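View pics/side0.png

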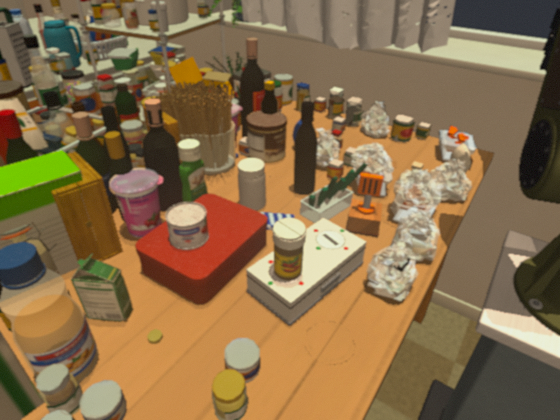

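The scene view shows the white filter at about (330,285), with the shaker on its left lock at (307,280). The key is in its stand at (388,200). The red tin is at (200,265) with the food tin at (180,250), the bottle is at (307,140) and the jar at (246,180). I'll enlarge it.

Run:
```python
import cv2
im=cv2.imread("pics/scene0.png")
cv2.imwrite("pics/c1.png",cv2.resize(im[150:350,250:420],None,fx=3,fy=3,interpolation=cv2.INTER_CUBIC)[:600])
cv2.imwrite("pics/c2.png",cv2.resize(im[140:340,120:290],None,fx=3,fy=3,interpolation=cv2.INTER_CUBIC))
```

```text
(no output)
```

View pics/c1.png

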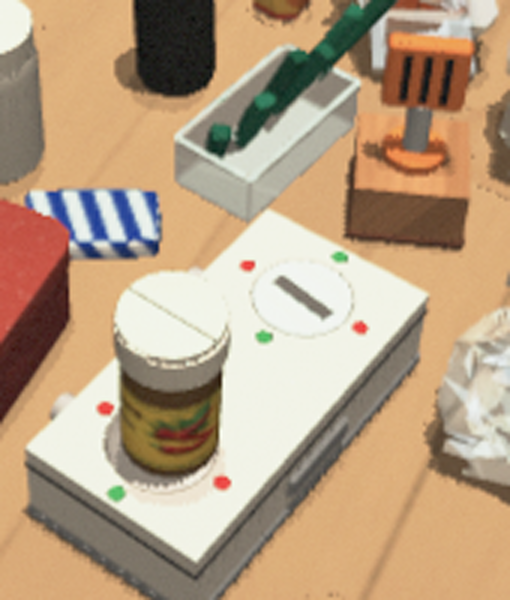

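View pics/c2.png

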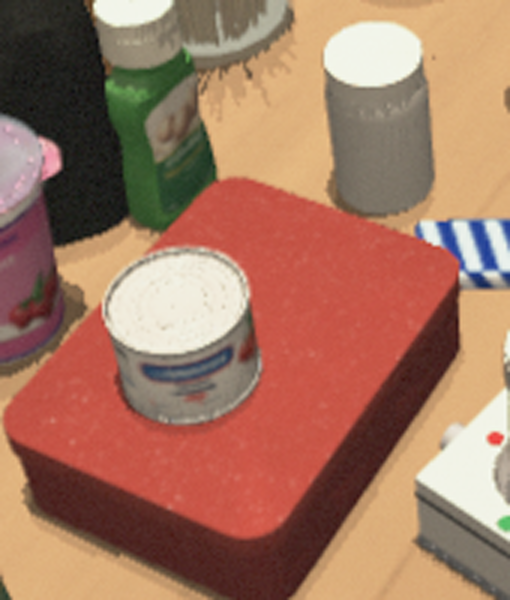

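The crops show the right lock centred at c1 (302,298) and its dots. The left lock's red dots are at c1 (105,408) and (222,482). The shaker cap is at c1 (172,312), and the key grip top runs from (392,36) to (473,42). In c2 the food tin's top is at (177,301), and the cake tin's corners are clear. Next I'll compute positions.

```bash
cat > h.py <<'E'
import numpy as np
from workcell import env, optics, job
def ray(name,u,v,z,s=None):
    c=optics.calibration(name)
    if name=="wrist":
        T=np.eye(4);T[:3,:3]=s["eef_rot"];T[:3,3]=s["ee_pos"];T=T@c["hand_eye"]
    else: T=c["cam_to_world"]
    d=T[:3,:3]@[(u-c["cx"])/c["fx"],(v-c["cy"])/c["fy"],1]
    return T[:3,3]+d*(z-T[2,3])/d[2]
def to_tool(p,s): return s["eef_rot"].T@(np.array(p)-s["ee_pos"])
E
python3 - <<'E'
from h import *
np.set_printoptions(precision=4,suppress=True)
def p(n,u,v,z,o): print(n,ray("scene",o[0]+u/3,o[1]+v/3,z)[:2])
a=(250,150);b=(120,140)
for n,u,v in [("R red1",248,265),("R red2",360,328),("R gr1",340,257),("R gr2",264,337),("R c",302,298),("L red1",105,408),("L red2",222,482),("L gr",116,493),("cor a",266,210),("cor b",428,296),("cor c",197,572),("cor d",28,455),("slotA",277,281),("slotB",329,315)]: p(n,u,v,.06,a)
p("shaker top",172,312,.163,a);p("shaker bot front",172,470,.06,a)
p("gripTL",392,33,.137,a);p("gripTR",473,40,.137,a)
for u,v in[(363,115),(470,118),(468,187),(354,178)]:p("stand",u,v,.045,a)
p("tom",177,301,.128,b)
for u,v in[(235,180),(458,258),(270,535),(10,410)]:p("cake",u,v,.07,b)
p("jar",373,57,.115,b)
p("bottle bot",175,85,0,a)
p("bottle top",(305-250)*3,(76-150)*3,.235,a)
E
```

```text
R red1 [0.4809 0.171 ]
R red2 [0.4065 0.1855]
R gr1 [0.4366 0.141 ]
R gr2 [0.4507 0.2158]
R c [0.4435 0.18  ]
L red1 [0.505 0.299]
L red2 [0.4303 0.3128]
L gr [0.4747 0.3435]
cor a [0.4899 0.1258]
cor b [0.3815 0.1461]
cor c [0.4187 0.3655]
cor d [0.5258 0.3439]
slotA [0.4612 0.1747]
slotB [0.4252 0.1847]
shaker top [0.4646 0.3037]
shaker bot front [0.456 0.318]
gripTL [0.4566 0.0288]
gripTR [0.4121 0.0133]
stand [0.4752 0.0046]
stand [ 0.4133 -0.0241]
stand [0.3936 0.0369]
stand [0.4585 0.0615]
tom [0.6665 0.3428]
cake [0.7352 0.206 ]
cake [0.5819 0.2011]
cake [0.5713 0.4098]
cake [0.7383 0.4085]
jar [0.6905 0.1119]
bottle bot [ 0.6186 -0.0132]
bottle top [ 0.6323 -0.0197]
```

Checks: the lock spacing comes out at 0.130 m and the key grip at 47 mm. The stand's centre and the key agree to within 1–2 mm, so the geometry is consistent. Unit yaw is about -0.186, key yaw about 0.36, and the shaker is at about (0.465,0.304). Now I'll move in.

The rows are not in the units I measure in: turns go in shares of 60 degrees. I convert before sending: -0.138 rad / 1.0472 = -0.1318.

```bash
python3 shift.py '{"steps":[[0.0348,-0.0335,0,0,0,0],[0.0348,-0.0335,0,0,0,0],[0.0348,-0.0335,0,0,0,0],[0.0348,-0.0335,0,0,0,0],[0.0348,-0.0335,0,0,0,0]]}' .085 40; python3 shift.py '{"steps":[[0.0348,-0.0335,0,0,0,0],[0.0348,-0.0335,0,0,0,0],[0.0348,-0.0335,0,0,0,0],[0.0348,-0.0335,0,0,0,0],[0.0348,-0.0335,0,0,0,0]]}'; python3 shift.py '{"steps":[[0,0,0,0,0,-0.1318],[0,0,0,0,0,-0.1318],[0,0,0,0,0,-0.1318],[0,0,0,0,0,-0.1318],[0,0,0,0,0,-0.1318]]}';python3 shift.py '{"steps":[[0,0,0,0,0,-0.1318],[0,0,0,0,0,-0.1318],[0,0,0,0,0,-0.1318],[0,0,0,0,0,-0.1289],[0,0,0,0,0,0]]}'; python3 -c "
from h import *
s=env.sense();print(s['joint_pos'],to_tool([.46,.302,.232],s))"
```

```text
time_s: 0.65
ee_pos: [0.3054, -0.35, 0.2304]
eef_rot: [[0.946, 0.325, -0.001], [0.325, -0.946, 0.001], [-0.0, -0.002, -1.0]]
contact_force: [0.5, -0.2, -5.5]
width: 0.0847
finger_force: 0.0
time_s: 1.15
ee_pos: [0.4152, -0.1351, 0.2307]
eef_rot: [[0.946, 0.326, -0.001], [0.326, -0.946, 0.0], [-0.001, -0.001, -1.0]]
contact_force: [2.0, -2.1, -5.2]
width: 0.0851
finger_force: 0.0
time_s: 1.65
ee_pos: [0.4147, -0.1368, 0.2304]
eef_rot: [[0.517, 0.856, -0.002], [0.856, -0.517, 0.001], [-0.0, -0.002, -1.0]]
contact_force: [0.1, -0.2, -6.0]
width: 0.085
finger_force: 0.0
time_s: 2.15
ee_pos: [0.4147, -0.137, 0.2305]
eef_rot: [[-0.0, 1.0, -0.002], [1.0, 0.0, 0.001], [0.001, -0.002, -1.0]]
contact_force: [-0.1, -1.0, -5.9]
width: 0.0851
finger_force: 0.0
[-3.18987141e-01  8.09632684e-03 -4.12450026e-01  1.15200480e+00
 -2.35362291e-05  1.25144325e+00] [ 0.43895411  0.0454565  -0.00130246]
```

```bash
python3 shift.py '{"steps":[[0.045,0.004,0,0,0,0],[0.045,0.004,0,0,0,0],[0.045,0.004,0,0,0,0],[0.045,0.004,0,0,0,0],[0,0,0,0,0,0]]}'
cat > snap.py <<'E'
import sys,cv2,pickle
from h import *
s=env.sense();im=optics.grab_frame("wrist");cv2.imwrite(f"pics/{sys.argv[1]}.png",im)
pickle.dump(s,open(f"{sys.argv[1]}.pkl","wb"))
E
python3 snap.py w1;  python3 shift.py '{"steps":[[0.05,0.005,0,0,0,0],[0.05,0.005,0,0,0,0],[0.05,0.006,0,0,0,0],[0.05,0.005,0,0,0,0],[0,0,0,0,0,0]]}'; python3 snap.py w2
python3 - <<'E'
import cv2
a=cv2.imread("pics/w1.png");b=cv2.imread("pics/w2.png")
cv2.imwrite("pics/w12.png",cv2.resize(cv2.hconcat([a[:,80:480],b[:,80:480]]),(800,420)))
E
```

```text
time_s: 2.65
ee_pos: [0.4312, 0.0472, 0.2309]
eef_rot: [[-0.004, 1.0, -0.001], [1.0, 0.004, 0.002], [0.002, -0.001, -1.0]]
contact_force: [1.2, -1.9, -5.2]
width: 0.0853
finger_force: 0.0
time_s: 3.2
ee_pos: [0.453, 0.2452, 0.2307]
eef_rot: [[-0.002, 1.0, -0.0], [1.0, 0.002, 0.001], [0.001, -0.0, -1.0]]
contact_force: [0.1, -1.8, -5.9]
width: 0.085
finger_force: 0.0
```

View pics/w12.png

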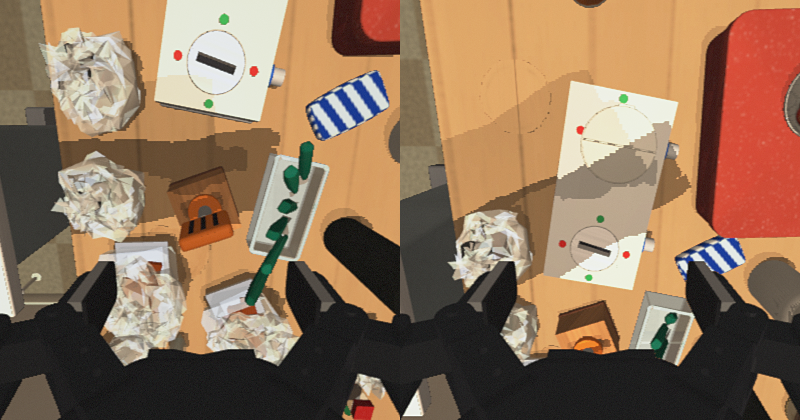

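In w1 the right lock is at panel (216,62), its red dots at (178,55) and (254,71), its greens at (224,19) and (208,104), and the key grip at about (206,237). In w2 the shaker cap is centred at (619,145), and the right lock is at (594,248).

Run:
```python
from h import *
import pickle
np.set_printoptions(precision=4,suppress=True)
s1=pickle.load(open("w1.pkl","rb"));s2=pickle.load(open("w2.pkl","rb"))
def p(n,s,u,v,z):
    r=ray("wrist",u+80-(400 if s is s2 else 0),v,z,s)[:2];print(n,r);return r
for n,u,v in[("red",178,55),("red",254,71),("gr",224,19),("gr",208,104),("slot",197,55),("slot",236,72),("c",216,62)]:p(n,s1,u,v,.06)
p("grip TL",s1,180,248,.137);p("grip TR",s1,231,235,.137)
for u,v in[(168,184),(223,167)]:p("stand",s1,u,v,.045)
p("shaker",s2,619,145,.163)
for n,u,v in[("Lred",580,130),("Lgr",624,98),("red",562,244),("red",627,255),("gr",600,219),("gr",588,278)]:p(n,s2,u,v,.06)
p("cake corner",s2,722,10,.07);p("cake corner",s2,698,232,.07)
s=env.sense();print(to_tool([.4646,.304,.111],s))
```

```text
red [0.409  0.1859]
red [0.4839 0.1719]
gr [0.4531 0.2167]
gr [0.4387 0.1411]
slot [0.4275 0.186 ]
slot [0.4662 0.171 ]
c [0.4462 0.1799]
grip TL [0.4133 0.0158]
grip TR [0.4581 0.0282]
stand [0.3938 0.0553]
stand [0.4568 0.075 ]
shaker [0.4664 0.3048]
Lred [0.4318 0.3135]
Lgr [0.477  0.3448]
red [0.4082 0.185 ]
red [0.4847 0.171 ]
gr [0.4527 0.2158]
gr [0.4381 0.1405]
cake corner [0.5634 0.4186]
cake corner [0.5624 0.2039]
[0.0616 0.0123 0.1194]
```

```bash
python3 shift.py '{"steps":[[0.03,0.006,0,0,0,0],[0.029,0.006,0,0,0,0],[0,0,0.04,0,0,0],[0,0,0.04,0,0,0],[0,0,0.02,0,0,0]]}'; python3 shift.py '{"steps":[[0,0,0.02,0,0,0],[0,0,0.002,0,0,0],[0,0,0,0,0,0]]}'; python3 shift.py '{"steps":[[0,0,0,0,0,0],[0,0,0,0,0,0],[0,0,0,0,0,0],[0,0,0,0,0,0],[0,0,0,0,0,0]]}' 0.04 35
```

```text
time_s: 3.75
ee_pos: [0.463, 0.2968, 0.1279]
eef_rot: [[0.004, 1.0, -0.004], [1.0, -0.004, -0.004], [-0.004, -0.004, -1.0]]
contact_force: [-0.1, -0.7, -5.9]
width: 0.085
finger_force: 0.0
time_s: 4.05
ee_pos: [0.4643, 0.2986, 0.1092]
eef_rot: [[0.003, 1.0, -0.001], [1.0, -0.003, -0.001], [-0.001, -0.001, -1.0]]
contact_force: [0.7, -0.3, -5.7]
width: 0.0854
finger_force: 0.0
time_s: 4.55
ee_pos: [0.4654, 0.301, 0.1107]
eef_rot: [[0.0, 1.0, 0.003], [1.0, -0.0, 0.001], [0.001, 0.003, -1.0]]
contact_force: [1.2, -3.3, 5.6]
width: 0.0497
finger_force: 30.4
```

```bash
python3 shift.py '{"steps":[[0,0,-0.02,0,0,0],[0,0,-0.025,0,0,0],[0,0,-0.015,0,0,0],[-0.008,0.025,0,0,0,0],[-0.012,0.036,0,0,0,0]]}'; python3 shift.py '{"steps":[[-0.012,0.038,0,0,0,0],[-0.012,0.038,0,0,0,0],[-0.009,0.032,0,0,0,0],[-0.003,0.016,0,0,0,0],[0,0,0,0,0,0]]}'; python3 shift.py '{"steps":[[0,0,0.02,0,0,0],[0,0,0.015,0,0,0],[0,0,0.005,0,0,0],[0,0,0,0,0,0]]}'
```

```text
time_s: 5.05
ee_pos: [0.5242, 0.2816, 0.1696]
eef_rot: [[-0.003, 1.0, -0.001], [1.0, 0.003, 0.001], [0.001, -0.001, -1.0]]
contact_force: [0.1, -0.1, -6.4]
width: 0.0498
finger_force: 32.2
time_s: 5.55
ee_pos: [0.6505, 0.244, 0.1676]
eef_rot: [[0.002, 1.0, -0.001], [1.0, -0.002, -0.0], [-0.0, -0.001, -1.0]]
contact_force: [0.7, -0.0, -6.9]
width: 0.0496
finger_force: 32.2
time_s: 5.95
ee_pos: [0.6475, 0.2447, 0.1279]
eef_rot: [[-0.001, 1.0, -0.003], [1.0, 0.001, -0.001], [-0.001, -0.003, -1.0]]
contact_force: [-0.0, -1.8, -7.7]
width: 0.0493
finger_force: 32.2
```

```bash
python3 shift.py '{"steps":[[0,0,0.003,0,0,0],[0,0,0.002,0,0,0],[0,0,0.001,0,0,0],[0,0,0,0,0,0]]}';python3 shift.py '{"steps":[[0,0,0.001,0,0,0],[0,0,0.001,0,0,0],[0,0,0,0,0,0]]}'
```

```text
time_s: 6.35
ee_pos: [0.6493, 0.2448, 0.1236]
eef_rot: [[0.0, 1.0, 0.0], [1.0, -0.0, 0.0], [0.0, 0.0, -1.0]]
contact_force: [-0.3, -0.5, -6.7]
width: 0.0497
finger_force: 32.2
time_s: 6.65
ee_pos: [0.6493, 0.2447, 0.1213]
eef_rot: [[0.0, 1.0, 0.0], [1.0, -0.0, 0.0], [0.0, 0.0, -1.0]]
contact_force: [0.8, -0.7, -6.9]
width: 0.0494
finger_force: 32.3
```

```bash
python3 shift.py '{"steps":[[0,0,0.001,0,0,0],[0,0,0.001,0,0,0],[0,0,0,0,0,0]]}'; python3 shift.py '{"steps":[[0,0,0.001,0,0,0],[0,0,0,0,0,0],[0,0,0,0,0,0]]}'
```

```text
time_s: 6.95
ee_pos: [0.6494, 0.2447, 0.1211]
eef_rot: [[0.0, 1.0, 0.001], [1.0, -0.0, 0.0], [0.0, 0.001, -1.0]]
contact_force: [-4.0, -2.0, 4.2]
width: 0.0498
finger_force: 33.1
time_s: 7.25
ee_pos: [0.6494, 0.2447, 0.1211]
eef_rot: [[0.0, 1.0, 0.002], [1.0, -0.0, 0.001], [0.001, 0.002, -1.0]]
contact_force: [-6.0, -3.1, 10.2]
width: 0.0496
finger_force: 33.5
```

Contact with the tin. Release, lift and look.

```bash
python3 shift.py '{"steps":[[0,0,-0.002,0,0,0],[0,0,0,0,0,0],[0,0,0,0,0,0],[0,0,0,0,0,0],[0,0,0,0,0,0]]}' 0.08; python3 shift.py '{"steps":[[0,0,-0.03,0,0,0],[0,0,-0.045,0,0,0],[0,0,-0.045,0,0,0],[0,0,-0.02,0,0,0],[0,0,0,0,0,0]]}'
python3 - <<'E'
from h import *;import cv2
im=optics.grab_frame("scene");cv2.imwrite("pics/s1.png",cv2.resize(im[100:360,110:430],None,fx=2.3,fy=2.3))
s=env.sense();print(s['joint_pos'],to_tool([.4355,.022,.265],s))
E
```

```text
time_s: 7.75
ee_pos: [0.6491, 0.2447, 0.1198]
eef_rot: [[-0.0, 1.0, -0.001], [1.0, 0.0, -0.0], [-0.0, -0.001, -1.0]]
contact_force: [1.1, -0.6, -5.4]
width: 0.08
finger_force: 0.0
time_s: 8.25
ee_pos: [0.6512, 0.2455, 0.2645]
eef_rot: [[-0.0, 1.0, 0.007], [1.0, 0.0, 0.002], [0.002, 0.007, -1.0]]
contact_force: [1.0, -1.5, -5.9]
width: 0.08
finger_force: 0.0
[ 3.60480031e-01  4.92413968e-01  2.82129772e-01  1.35751742e+00
 -8.67309985e-06  1.93127560e+00] [-0.22306054 -0.2146211  -0.00435596]
```

View pics/s1.png

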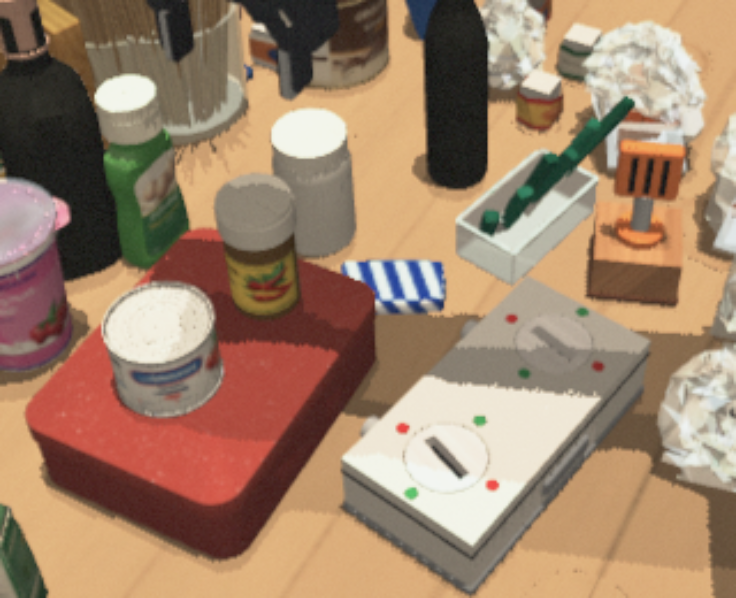

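The shaker stands upright and released on the tin, and the food tin hasn't moved. The left lock's slot runs from (427,440) to (466,475). Its red dots are at (402,427) and (493,485), and its greens at (479,420) and (411,493). Now the key.

Converted, -0.145 rad / 1.0472 = -0.1385.

```bash
python3 shift.py '{"steps":[[-0.032,-0.0307,0,0,0,0],[-0.032,-0.0307,0,0,0,0],[-0.032,-0.0307,0,0,0,0],[-0.032,-0.0307,0,0,0,0],[-0.032,-0.0307,0,0,0,0]]}'; python3 shift.py '{"steps":[[-0.032,-0.0307,0,0,0,0],[-0.032,-0.0304,0,0,0,0],[0,0,0,0,0,-0.1385],[0,0,0,0,0,-0.1385],[0,0,0,0,0,-0.1385]]}'|head -3;  python3 shift.py '{"steps":[[0,0,0,0,0,-0.1385],[0,0,0,0,0,-0.1385],[0,0,0,0,0,-0.1385],[0,0,0,0,0,-0.1385],[0,0,0,0,0,-0.1385]]}'|head -3;  python3 shift.py '{"steps":[[0,0,0,0,0,-0.1385],[0,0,0,0,0,-0.1385],[0,0,0,0,0,-0.1385],[0,0,0,0,0,-0.1385],[0,0,0,0,0,-0.1385]]}'; python3 shift.py '{"steps":[[0,0,0,0,0,0],[0,0,0,0,0,0]]}'; python3 snap.py w3
python3 - <<'E'
from h import *;import cv2
im=cv2.imread("pics/w3.png");cv2.imwrite("pics/w3c.png",cv2.resize(im[70:330,150:410],None,fx=2.3,fy=2.3,interpolation=cv2.INTER_CUBIC))
def p(u,v): 
    r=ray("scene",110+u/2.3,100+v/2.3,.06);print(u,v,r[:2]);return r
a=p(427,440);b=p(466,475);d=a-b;print(np.arctan2(d[1],d[0]))
for q in[(402,427),(493,485),(479,420),(411,493)]:p(*q)
a=p(533,326);b=p(578,358);d=a-b;print(np.arctan2(d[1],d[0]))
E
```

```text
time_s: 8.8
ee_pos: [0.4929, 0.0834, 0.2574]
eef_rot: [[-0.0, 1.0, -0.004], [1.0, 0.0, -0.001], [-0.001, -0.004, -1.0]]
contact_force: [0.4, -1.5, -5.0]
width: 0.08
finger_force: 0.0
time_s: 9.3
ee_pos: [0.433, 0.0203, 0.2579]
eef_rot: [[-0.426, 0.905, -0.003], [0.905, 0.426, -0.0], [0.001, -0.003, -1.0]]
time_s: 9.8
ee_pos: [0.4331, 0.0206, 0.2577]
eef_rot: [[-0.919, 0.394, -0.004], [0.394, 0.919, -0.0], [0.004, -0.002, -1.0]]
time_s: 10.3
ee_pos: [0.4331, 0.0207, 0.2577]
eef_rot: [[-0.949, -0.315, -0.004], [-0.315, 0.949, -0.0], [0.004, 0.001, -1.0]]
contact_force: [-0.1, -0.2, -6.4]
width: 0.0798
finger_force: 0.0
time_s: 10.5
ee_pos: [0.4337, 0.0207, 0.2587]
eef_rot: [[-0.952, -0.306, -0.003], [-0.306, 0.952, -0.0], [0.003, 0.001, -1.0]]
contact_force: [0.8, -1.7, -4.4]
width: 0.0802
finger_force: 0.0
427 440 [0.48521862 0.30043292]
466 475 [0.44894299 0.31398364]
-0.35749784283623975
402 427 [0.50559763 0.29856727]
493 485 [0.4296503  0.31288739]
479 420 [0.46125244 0.26861407]
411 493 [0.47463272 0.34350846]
533 326 [0.46384912 0.17108425]
578 358 [0.42228421 0.1847268 ]
-0.3171439876414025
```

View pics/w3c.png

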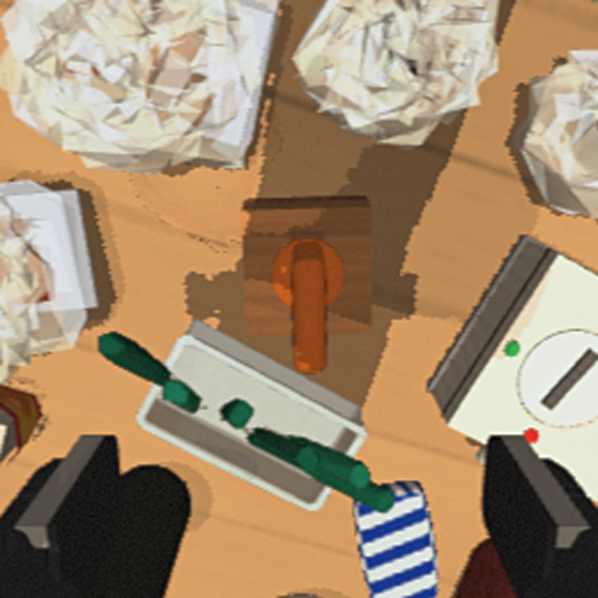

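The key grip's top runs from crop (309,245) to (311,371) and is nearly aligned with the tool. The stand's top spans x 246–371 and y 208–333.

Run:
```python
from h import *;import pickle
np.set_printoptions(precision=4,suppress=True)
s=pickle.load(open("w3.pkl","rb"))
f=lambda u,v,z:ray("wrist",150+u/2.3,70+v/2.3,z,s)
for u,v,z in[(309,245,.137),(311,371,.137),(308,270,.045),(246,208,.045),(370,206,.045),(371,331,.045),(245,333,.045),(307,272,.053)]:
    r=f(u,v,z);print(u,v,r[:2],to_tool(r,s))
print(s["ee_pos"],s["joint_pos"])
```

```text
309 245 [0.407  0.0155] [0.0266 0.0032 0.1218]
311 371 [0.4579 0.0329] [-0.0272  0.0042  0.1216]
308 270 [0.4349 0.0252] [-0.0031  0.0037  0.2137]
246 208 [ 0.413  -0.0166] [ 0.0305 -0.0293  0.2137]
370 206 [0.3919 0.0459] [0.0315 0.0366 0.2138]
371 331 [0.4572 0.0695] [-0.038   0.0392  0.2136]
245 333 [0.4799 0.0026] [-0.0391 -0.0315  0.2136]
307 272 [0.4345 0.0244] [-0.0025  0.0031  0.2057]
[0.4337 0.0207 0.2587] [ 0.0476 -0.0079 -0.364   1.2175  0.     -0.2631]
```

```bash
python3 shift.py '{"steps":[[-0.002,0.0033,0.04,0,0,0],[0,0,0.04,0,0,0],[0,0,0.04,0,0,0],[0,0,0.03,0,0,0],[0,0,0.01,0,0,0]]}' 0.05 110; python3 shift.py '{"steps":[[0,0,0.0055,0,0,0],[0,0,0,0,0,0]]}'; python3 shift.py '{"steps":[[0,0,0,0,0,0],[0,0,0,0,0,0],[0,0,0,0,0,0],[0,0,0,0,0,0],[0,0,0,0,0,0]]}' 0.0 110
```

```text
time_s: 11.05
ee_pos: [0.4326, 0.0243, 0.0971]
eef_rot: [[-0.952, -0.307, -0.006], [-0.307, 0.952, -0.0], [0.005, 0.001, -1.0]]
contact_force: [-0.5, -0.2, -5.4]
width: 0.0497
finger_force: 0.0
time_s: 11.25
ee_pos: [0.4359, 0.0245, 0.0952]
eef_rot: [[-0.951, -0.308, 0.0], [-0.308, 0.951, 0.0], [-0.0, -0.0, -1.0]]
contact_force: [0.9, -0.7, -5.6]
width: 0.0497
finger_force: 0.0
time_s: 11.75
ee_pos: [0.4368, 0.0246, 0.0961]
eef_rot: [[-0.951, -0.309, 0.003], [-0.309, 0.951, 0.0], [-0.003, -0.001, -1.0]]
contact_force: [-1.2, -1.3, 5.8]
width: 0.0128
finger_force: 108.0
```

Converted, 0.127 rad / 1.0472 = 0.1213.

```bash
python3 shift.py '{"steps":[[0,0,-0.02,0,0,0],[0,0,-0.03,0,0,0],[0,0,-0.03,0,0,0],[-0.014,0.0356,0,0,0,0],[-0.014,0.0356,0,0,0,0]]}'|head -3;python3 shift.py '{"steps":[[-0.014,0.0356,0,0,0,0],[-0.014,0.0356,0,0,0,0],[0,0,0,0,0,0.1213],[0,0,0,0,0,0.1213],[0,0,0,0,0,0.1213]]}'|head -2; python3 shift.py '{"steps":[[0,0,0,0,0,0.1213],[0,0,0,0,0,0.1213],[0,0,0,0,0,0],[0,0,0,0,0,0]]}'
python3 - <<'E'
from h import *
s=env.sense();print(s["ee_pos"],np.arctan2(s["eef_rot"][1,0],s["eef_rot"][0,0]),to_tool([.4462,.1775,.17],s),s["joint_pos"])
import cv2
im=optics.grab_frame("scene");w=optics.grab_frame("wrist")
a=cv2.resize(im[170:300,280:410],(520,520),interpolation=cv2.INTER_CUBIC)
cv2.imwrite("pics/s2.png",cv2.hconcat([a,cv2.resize(w[160:420,210:350],(280,520))]))
E
```

```text
time_s: 12.25
ee_pos: [0.4407, 0.1011, 0.1756]
eef_rot: [[-0.952, -0.306, 0.002], [-0.306, 0.952, 0.0], [-0.002, -0.0, -1.0]]
time_s: 12.75
ee_pos: [0.4439, 0.1774, 0.174]
time_s: 13.15
ee_pos: [0.4444, 0.177, 0.1743]
eef_rot: [[-0.95, 0.313, -0.001], [0.313, 0.95, -0.0], [0.001, -0.001, -1.0]]
contact_force: [-0.2, -0.8, -6.9]
width: 0.0126
finger_force: 107.8
[0.4443651  0.17701623 0.17433967] 2.823721052296541 [-0.00159487  0.00103602  0.00433781] [ 3.79139108e-01  1.19848802e-01 -4.24052396e-01  1.02788712e+00
 -7.13691700e-05  6.97010498e-01]
```

View pics/s2.png

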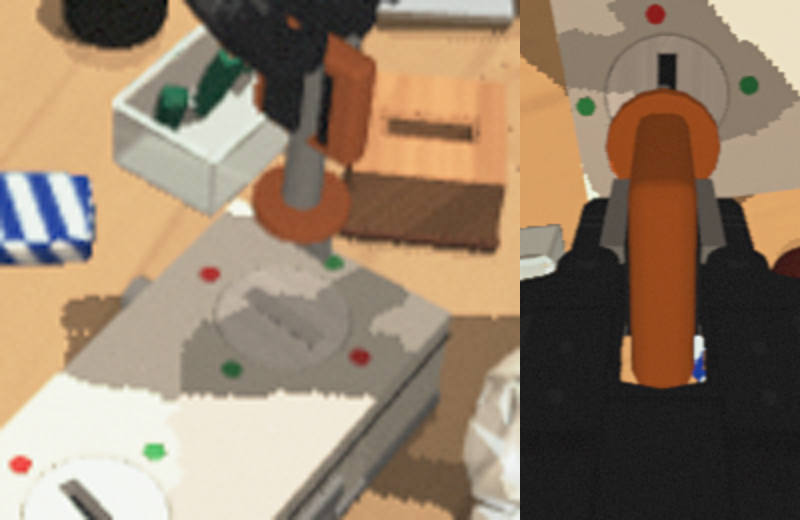

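The key hangs straight over the right lock, and the slot in the wrist crop (x≈667) is parallel to the blade and about 2 px right of the key's centre line. The empty pocket shows at s2 (388,125)–(472,133). I'll measure both by code.

```bash
python3 snap.py w4
python3 - <<'E'
from h import *;import cv2,pickle
im=cv2.imread("pics/w4.png").astype(float);s=pickle.load(open("w4.pkl","rb"))
g=im.sum(2)
for v in range(186,206,3):
    r=g[v,268:300];d=np.clip(r.max()*.0+200-r,0,None);print(v,(d*np.arange(268,300)).sum()/max(d.sum(),1),(d>0).sum())
c=optics.calibration("wrist")
for v in (222,230,238,300,340):
    m=(im[v,:,2]-im[v,:,0]>70)&(abs(np.arange(560)-281)<40);u=np.where(m)[0];print(v,u.min(),u.max(),(u.min()+u.max())/2)
for u,v in[(388,125),(472,133),(430,129)]:print(ray("scene",280+u/4,170+v/4,.045)[:2])
p=ray("wrist",283.5,195,.06,s);print(p,to_tool(p,s))
E
```

```text
186 0.0 0
189 283.14118792599805 9
192 283.1654964894684 9
195 283.1299810246679 9
198 283.0373921380633 9
201 283.1004926108374 9
204 285.58677685950414 6
222 255 307 281.0
230 254 309 281.5
238 254 308 281.0
300 265 296 280.5
340 261 295 278.0
[0.45167666 0.0334099 ]
[0.41483545 0.02051881]
[0.43321307 0.02694931]
[0.43489203 0.1831539  0.06      ] [0.01100872 0.00276845 0.11456229]
```

```bash
python3 - <<'E'
from h import *;import pickle
s=pickle.load(open("w4.pkl","rb"))
print(to_tool(ray("wrist",283.1,187.5,.06,s),s))
E
python3 shift.py '{"steps":[[-0.001,0.0017,0.02,0,0,0],[0,0,0.015,0,0,0],[0,0,0.007,0,0,0],[0,0,0,0,0,0],[0,0,0,0,0,0]]}'
```

```text
[0.01799139 0.0023922  0.11456535]
time_s: 13.8
ee_pos: [0.4464, 0.1786, 0.1332]
eef_rot: [[-0.949, 0.315, 0.0], [0.315, 0.949, 0.0], [-0.0, 0.0, -1.0]]
contact_force: [-0.1, -0.9, -7.7]
width: 0.0128
finger_force: 107.9
```

```bash
python3 shift.py '{"steps":[[-0.0015,0,0.003,0,0,0],[0,0,0.003,0,0,0],[0,0,0.003,0,0,0],[0,0,0,0,0,0]]}';python3 shift.py '{"steps":[[0,0,0.003,0,0,0],[0,0,0.003,0,0,0],[0,0,0,0,0,0]]}'
```

```text
time_s: 14.2
ee_pos: [0.4473, 0.1779, 0.1234]
eef_rot: [[-0.949, 0.315, -0.001], [0.315, 0.949, -0.0], [0.001, -0.0, -1.0]]
contact_force: [-0.1, -1.3, -8.0]
width: 0.0123
finger_force: 107.9
time_s: 14.5
ee_pos: [0.4473, 0.1779, 0.1173]
eef_rot: [[-0.949, 0.315, -0.001], [0.315, 0.949, -0.0], [0.001, -0.001, -1.0]]
contact_force: [-0.3, -0.5, -7.6]
width: 0.0127
finger_force: 107.9
```

The blade is in the slot, at 0.117 against the 0.129 where it would meet the cover. Seat it next.

```bash
python3 shift.py '{"steps":[[0,0,0.003,0,0,0],[0,0,0.002,0,0,0],[0,0,0,0,0,0]]}';python3 shift.py '{"steps":[[0,0,0.0015,0,0,0],[0,0,0,0,0,0]]}'
```

```text
time_s: 14.8
ee_pos: [0.4474, 0.178, 0.1125]
eef_rot: [[-0.949, 0.315, -0.001], [0.315, 0.949, -0.0], [0.0, -0.0, -1.0]]
contact_force: [0.1, -1.1, -7.4]
width: 0.0128
finger_force: 107.9
time_s: 15.0
ee_pos: [0.4476, 0.178, 0.1112]
eef_rot: [[-0.949, 0.315, -0.0], [0.315, 0.949, -0.0], [0.0, -0.0, -1.0]]
contact_force: [0.4, 0.3, -7.5]
width: 0.0127
finger_force: 107.9
```

Converted, 0.12 rad / 1.0472 = 0.1146.

```bash
python3 shift.py '{"steps":[[0,0,0.0003,0,0,0.1146],[0,0,0.0003,0,0,0.1146],[0,0,0.0003,0,0,0.1146],[0,0,0.0003,0,0,0.1146],[0,0,0.0003,0,0,0.1146]]}'; python3 -c "
from h import *
s=env.sense();print(s['moment'],s['joint_pos'][5])"; python3 shift.py '{"steps":[[0,0,0.0003,0,0,0.1146],[0,0,0.0003,0,0,0.1146],[0,0,0.0003,0,0,0.1146],[0,0,0.0003,0,0,0.1146],[0,0,0.0003,0,0,0.1146]]}'; python3 -c "
from h import *
s=env.sense();print(s['moment'],s['joint_pos'][5])"
```

```text
time_s: 15.5
ee_pos: [0.4469, 0.1771, 0.1098]
eef_rot: [[-0.601, 0.799, -0.001], [0.799, 0.601, -0.002], [-0.001, -0.002, -1.0]]
contact_force: [-2.6, -3.2, -3.0]
width: 0.0127
finger_force: 108.4
[-0.64850925  0.78366753  0.14721116] 1.3039825766226603
time_s: 16.0
ee_pos: [0.4458, 0.1768, 0.1081]
eef_rot: [[-0.045, 0.999, -0.003], [0.999, 0.045, -0.003], [-0.002, -0.003, -1.0]]
contact_force: [-4.3, -4.7, -0.2]
width: 0.0124
finger_force: 108.8
[-0.87063336  1.48836832  0.08615994] 1.9039834076909503
```

The rows are not in the units I measure in: turns go in shares of 60 degrees. I convert before sending: 0.1 rad / 1.0472 = 0.0955.

```bash
python3 shift.py '{"steps":[[0,0,0.0003,0,0,0.0955],[0,0,0.0003,0,0,0.0764],[0,0,0.0003,0,0,0.0477],[0,0,0,0,0,0.0477],[0,0,0,0,0,0]]}'; python3 -c "
from h import *
s=env.sense();print(s['moment'],s['joint_pos'][5])";python3 shift.py '{"steps":[[0,0,0,0,0,0.0382],[0,0,0,0,0,0.0382],[0,0,0,0,0,0]]}'; python3 -c "
from h import *
s=env.sense();print(s['moment'],s['joint_pos'][5])"
```

```text
time_s: 16.5
ee_pos: [0.4453, 0.1768, 0.1074]
eef_rot: [[0.229, 0.973, -0.004], [0.973, -0.229, -0.002], [-0.003, -0.003, -1.0]]
contact_force: [-6.6, -3.1, 2.3]
width: 0.0124
finger_force: 109.2
[-0.84159975  1.79794796  0.03013983] 2.1802621206983903
time_s: 16.8
ee_pos: [0.4452, 0.1768, 0.1072]
eef_rot: [[0.306, 0.952, -0.004], [0.952, -0.306, -0.002], [-0.003, -0.003, -1.0]]
contact_force: [-6.4, -3.3, 0.7]
width: 0.0129
finger_force: 109.1
[-0.75902218  1.85081029 -0.01911453] 2.2600571248923993
```

Converted, 0.04 rad / 1.0472 = 0.0382.

```bash
for i in 1 2; do python3 shift.py '{"steps":[[0,0,0,0,0,0.0382],[0,0,0,0,0,0],[0,0,0,0,0,0]]}'|sed -n 2,4p; python3 -c "
from h import *
s=env.sense();print(s['moment'],s['joint_pos'][5],s['tau'][5])"; done
python3 - <<'E'
from h import *;import cv2
im=optics.grab_frame("scene");w=optics.grab_frame("wrist")
a=cv2.resize(im[170:300,280:410],(520,520),interpolation=cv2.INTER_CUBIC)
cv2.imwrite("pics/s3.png",cv2.hconcat([a,cv2.resize(w[160:420,210:350],(280,520))]))
E
```

```text
ee_pos: [0.4451, 0.1769, 0.1072]
eef_rot: [[0.342, 0.94, -0.004], [0.94, -0.342, -0.002], [-0.004, -0.003, -1.0]]
contact_force: [-6.7, -4.3, 1.3]
[-0.74863571  1.85452412  0.45597103] 2.298351141789148 0.4787982814013958
ee_pos: [0.445, 0.1769, 0.1072]
eef_rot: [[0.378, 0.926, -0.004], [0.926, -0.378, -0.002], [-0.004, -0.003, -1.0]]
contact_force: [-6.9, -4.8, 0.6]
[-0.79315445  1.85251532  1.16205474] 2.3367684631613352 1.2364967912435532
```

View pics/s3.png

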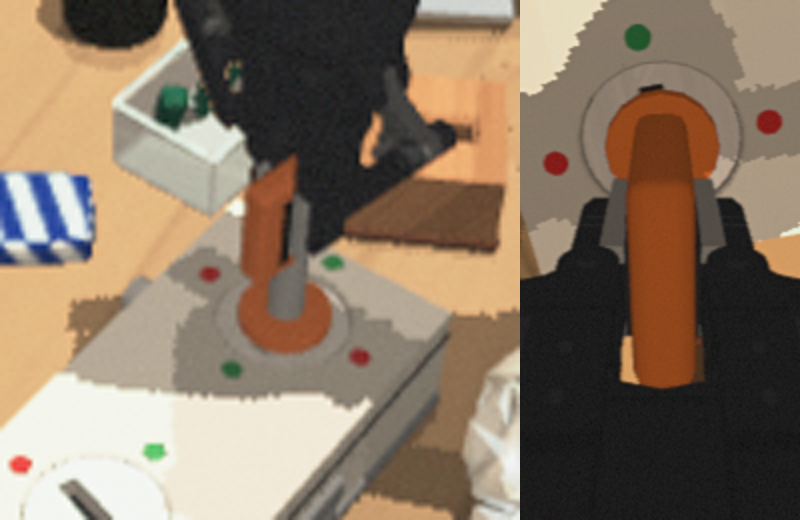

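The hard stop is clear: the moment rose from 0.03 to 1.16 N m, and the slot end points at the upper green dot (637,37). Back off the play, lift, and go to the left lock.

Converted, -0.1 rad / 1.0472 = -0.0955.

```bash
python3 shift.py '{"steps":[[0,0,0,0,0,-0.0955],[0,0,0,0,0,-0.0764],[0,0,-0.015,0,0,0],[0,0,-0.02,0,0,0],[0,0,-0.025,0,0,0]]}'; python3 shift.py '{"steps":[[0,0,0,0,0,-0.1356],[0,0,0,0,0,-0.1356],[0,0,0,0,0,-0.1356],[0,0,0,0,0,-0.1356],[0,0,0,0,0,-0.1356]]}'|head -1;python3 shift.py '{"steps":[[0,0,0,0,0,-0.1356],[0,0,0,0,0,-0.1356],[0,0,0,0,0,-0.1356],[0,0,0,0,0,-0.1356],[0,0,0,0,0,-0.1356]]}'|head -1; python3 shift.py '{"steps":[[0.005,0.0325,0,0,0,0],[0.005,0.0325,0,0,0,0],[0.005,0.0325,0,0,0,0],[0.005,0.0325,0,0,0,0],[0,0,0,0,0,0]]}'|head -1;python3 shift.py '{"steps":[[0,0,0,0,0,0]]}';python3 snap.py w5
python3 - <<'E'
from h import *;import cv2,pickle
im=cv2.imread("pics/w5.png");s=pickle.load(open("w5.pkl","rb"))
print(to_tool([.4714,.3057,.16],s),np.arctan2(s["eef_rot"][1,0],s["eef_rot"][0,0]))
sc=optics.grab_frame("scene");a=cv2.resize(sc[210:340,250:380],(520,520),interpolation=cv2.INTER_CUBIC)
cv2.imwrite("pics/s4.png",cv2.hconcat([a,cv2.resize(im[160:420,210:350],(280,520))]))
g=im.astype(float).sum(2)
for v in range(170,212,3):
    r=g[v,262:304];d=np.clip(250-r,0,None);print(v,round((d*np.arange(262,304)).sum()/max(d.sum(),1),1),(d>0).sum(),end='; ')
for v in (222,230,238):
    m=(im[v,:,2].astype(int)-im[v,:,0]>70)&(abs(np.arange(560)-281)<40);u=np.where(m)[0];print(v,u.min(),u.max())
E
```

```text
time_s: 18.0
ee_pos: [0.4469, 0.1777, 0.1674]
eef_rot: [[0.209, 0.978, -0.002], [0.978, -0.209, -0.001], [-0.001, -0.002, -1.0]]
contact_force: [0.9, -0.3, -7.2]
width: 0.0125
finger_force: 107.8
time_s: 18.5
time_s: 19.0
time_s: 19.5
time_s: 19.6
ee_pos: [0.4746, 0.3069, 0.167]
eef_rot: [[-0.936, 0.352, -0.001], [0.352, 0.936, -0.001], [0.0, -0.001, -1.0]]
contact_force: [0.4, -1.8, -7.4]
width: 0.0128
finger_force: 108.2
[ 0.0025313  -0.00227188  0.00703462] 2.781997124215409
170 0.0 0; 173 0.0 0; 176 0.0 0; 179 0.0 0; 182 279.0 9; 185 280.0 9; 188 279.8 10; 191 279.4 10; 194 279.1 9; 197 278.9 9; 200 278.7 10; 203 275.9 6; 206 281.5 22; 209 280.5 8; 222 255 307
230 254 309
238 254 308
```

View pics/s4.png

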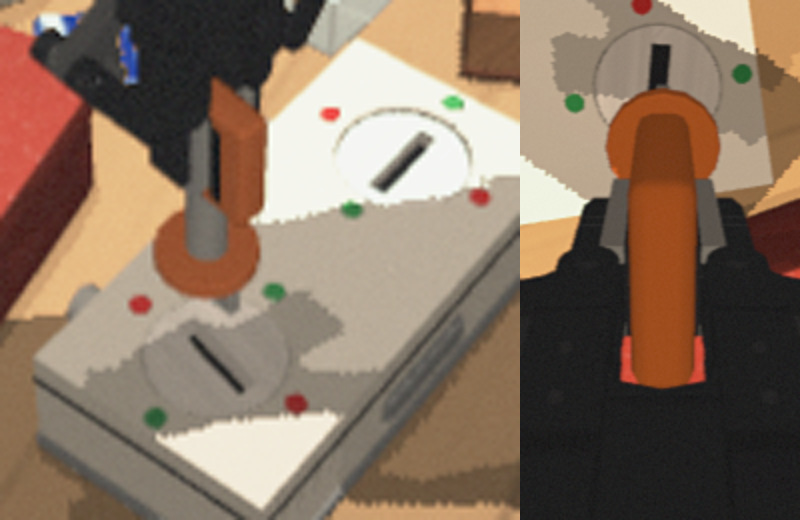

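The right slot now lies on its green dots. The left slot sits about 2.5 mm toward -y and leans about 0.08 rad to the right, so I'll correct for both before lowering.

Converted, 0.07 rad / 1.0472 = 0.0668.

```bash
python3 shift.py '{"steps":[[0.0022,-0.0025,0.01,0,0,0.0668],[0,0,0.016,0,0,0],[0,0,0,0,0,0],[0,0,0,0,0,0]]}'; python3 snap.py w6
python3 - <<'E'
from h import *;import cv2,pickle
im=cv2.imread("pics/w6.png");s=pickle.load(open("w6.pkl","rb"))
print(to_tool([.4714,.3057,.16],s))
g=im.astype(float).sum(2)
for v in range(160,212,3):
    r=g[v,262:304];d=np.clip(250-r,0,None);print(v,round((d*np.arange(262,304)).sum()/max(d.sum(),1),1),(d>0).sum(),end='; ')
p=ray("wrist",280,185,.06,s);print(to_tool(p,s))
E
```

```text
time_s: 20.1
ee_pos: [0.4716, 0.3042, 0.1416]
eef_rot: [[-0.908, 0.418, -0.001], [0.418, 0.908, -0.001], [0.0, -0.001, -1.0]]
contact_force: [0.0, -0.2, -6.9]
width: 0.0127
finger_force: 108.2
[ 0.00083851  0.00129588 -0.01843159]
160 0.0 0; 163 270.0 1; 166 269.9 9; 169 270.4 10; 172 270.0 7; 175 0.0 0; 178 0.0 0; 181 0.0 0; 184 0.0 0; 187 0.0 0; 190 281.8 10; 193 282.5 10; 196 282.5 10; 199 282.5 10; 202 283.2 10; 205 282.1 14; 208 279.5 11; 211 280.6 8; [ 0.02705702 -0.00026775  0.08157935]
```

Converted, -0.015 rad / 1.0472 = -0.0143.

```bash
python3 shift.py '{"steps":[[0.0005,0.0011,0.006,0,0,-0.0143],[0,0,0.006,0,0,0],[0,0,0.004,0,0,0],[0,0,0,0,0,0]]}';python3 shift.py '{"steps":[[0,0,0.003,0,0,0],[0,0,0.003,0,0,0],[0,0,0,0,0,0]]}'
```

```text
time_s: 20.55
ee_pos: [0.4713, 0.306, 0.1245]
eef_rot: [[-0.915, 0.404, -0.001], [0.404, 0.915, -0.001], [0.001, -0.001, -1.0]]
contact_force: [0.5, -0.4, -7.7]
width: 0.0128
finger_force: 108.2
time_s: 20.85
ee_pos: [0.4717, 0.3062, 0.119]
eef_rot: [[-0.915, 0.404, -0.001], [0.404, 0.915, -0.0], [0.0, -0.001, -1.0]]
contact_force: [0.4, 0.1, -7.2]
width: 0.0126
finger_force: 108.2
```

Converted, 0.12 rad / 1.0472 = 0.1146.

```bash
python3 shift.py '{"steps":[[0,0,0.004,0,0,0],[0,0,0.003,0,0,0],[0,0,0,0,0,0]]}';python3 shift.py '{"steps":[[0,0,0.0003,0,0,0.1146],[0,0,0.0003,0,0,0.1146],[0,0,0.0003,0,0,0.1146],[0,0,0.0003,0,0,0.1146],[0,0,0.0003,0,0,0.1146]]}'|sed -n 2,4p; python3 shift.py '{"steps":[[0,0,0.0003,0,0,0.1146],[0,0,0.0003,0,0,0.1146],[0,0,0.0003,0,0,0.1146],[0,0,0.0003,0,0,0.1146],[0,0,0.0003,0,0,0.1146]]}'|sed -n 2,4p; python3 shift.py '{"steps":[[0,0,0.0003,0,0,0.0955],[0,0,0.0003,0,0,0.0764],[0,0,0.0003,0,0,0.0573],[0,0,0,0,0,0]]}'|sed -n 2,4p; python3 -c "
from h import *
s=env.sense();print(s['moment'],s['joint_pos'][5])"
```

```text
time_s: 21.15
ee_pos: [0.4716, 0.3062, 0.1118]
eef_rot: [[-0.915, 0.404, -0.001], [0.404, 0.915, -0.0], [0.0, -0.001, -1.0]]
contact_force: [-0.1, -0.8, -6.4]
width: 0.0128
finger_force: 108.3
ee_pos: [0.4705, 0.3049, 0.1106]
eef_rot: [[-0.523, 0.852, -0.002], [0.852, 0.523, -0.003], [-0.001, -0.003, -1.0]]
contact_force: [-3.2, -5.4, -2.3]
ee_pos: [0.4693, 0.3047, 0.1089]
eef_rot: [[0.05, 0.999, -0.005], [0.999, -0.05, -0.003], [-0.003, -0.004, -1.0]]
contact_force: [-6.8, -4.9, -2.4]
ee_pos: [0.469, 0.3051, 0.1077]
eef_rot: [[0.282, 0.959, -0.005], [0.959, -0.282, -0.002], [-0.003, -0.005, -1.0]]
contact_force: [-5.1, -3.4, -4.4]
[-0.52990713  1.80164086  0.14747215] 2.4327080581756775
```

Converted, 0.05 rad / 1.0472 = 0.0477.

```bash
for i in 1 2 ; do python3 shift.py '{"steps":[[0,0,0,0,0,0.0477],[0,0,0,0,0,0],[0,0,0,0,0,0]]}'|sed -n 3,3p; python3 -c "
from h import *
s=env.sense();print(s['moment'],s['joint_pos'][5],s['contact_force'])"; done
```

```text
eef_rot: [[0.328, 0.945, -0.006], [0.945, -0.328, -0.002], [-0.004, -0.005, -1.0]]
[-0.52638633  1.89776422  0.20769397] 2.481148227615866 [-5.87495863 -2.76058611 -4.64243583]
eef_rot: [[0.373, 0.928, -0.006], [0.928, -0.373, -0.002], [-0.004, -0.005, -1.0]]
[-0.58729333  1.8867424   1.10452593] 2.5293297441781624 [-7.30576462 -3.42945361 -4.31390046]
```

Both stops are found, at the same final yaw. Back off, lift and carry the key to the stand.

Converted, -0.1 rad / 1.0472 = -0.0955.

```bash
python3 shift.py '{"steps":[[0,0,0,0,0,-0.0955],[0,0,0,0,0,-0.0764],[0,0,-0.015,0,0,0],[0,0,-0.025,0,0,0],[0,0,-0.025,0,0,0]]}'|sed -n 2,3p; python3 shift.py '{"steps":[[-0.047,0.004,0,0,0,0],[-0.047,0.004,0,0,0,0],[-0.047,0.004,0,0,0,0],[-0.047,0.004,0,0,0,0],[-0.047,0.004,0,0,0,0]]}'|head -1;python3 shift.py '{"steps":[[-0.047,0.004,0,0,0,0],[0,0,0,0,0,-0.1423],[0,0,0,0,0,-0.1423],[0,0,0,0,0,-0.1423],[0,0,0,0,0,-0.1423]]}'|head -1; python3 shift.py '{"steps":[[0,0,0,0,0,-0.1423],[0,0,0,0,0,-0.1423],[0,0,0,0,0,-0.1423],[0,0,0,0,0,-0.1423],[0,0,0,0,0,-0.1423]]}'|head -1;python3 shift.py '{"steps":[[0,0,0,0,0,-0.1423],[0,0,0,0,0,-0.1423],[0,0,0,0,0,-0.1423],[0,0,0,0,0,-0.1423],[0,0,0,0,0,-0.1423]]}'|head -1;python3 shift.py '{"steps":[[0,0,0,0,0,0],[0,0,0,0,0,0]]}'; python3 snap.py w7
python3 - <<'E'
from h import *;import cv2,pickle
im=cv2.imread("pics/w7.png");s=pickle.load(open("w7.pkl","rb"))
print(to_tool([.4368,.0246,.17],s),np.arctan2(s["eef_rot"][1,0],s["eef_rot"][0,0]))
g=optics.grab_frame("scene");a=cv2.resize(g[120:320,220:420],(520,520))
cv2.imwrite("pics/w7c.png",cv2.hconcat([a,cv2.resize(im[130:390,210:350],(280,520))]))
E
```

```text
ee_pos: [0.4715, 0.3061, 0.1739]
eef_rot: [[0.204, 0.979, -0.001], [0.979, -0.204, -0.001], [-0.001, -0.001, -1.0]]
time_s: 24.15
time_s: 24.65
time_s: 25.15
time_s: 25.65
time_s: 25.85
ee_pos: [0.438, 0.0254, 0.1736]
eef_rot: [[-0.953, -0.302, 0.0], [-0.302, 0.953, 0.0], [-0.0, -0.0, -1.0]]
contact_force: [-0.4, -0.5, -7.0]
width: 0.0128
finger_force: 108.2
[ 0.00143791 -0.00039766  0.00359639] -2.8349319484169273
```

View pics/w7c.png

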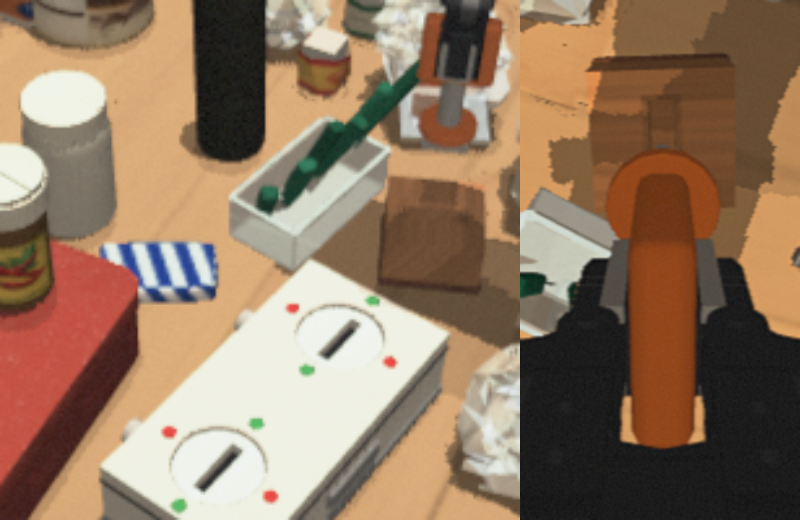

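Both slots lie on their green dots. The pocket (x 648–679) is centred under the key (663), so I'll lower.

```bash
python3 shift.py '{"steps":[[0.0012,0,0.025,0,0,0],[0,0,0.02,0,0,0],[0,0,0.01,0,0,0],[0,0,0,0,0,0]]}'|sed -n 2,4p;python3 shift.py '{"steps":[[0,0,0.005,0,0,0],[0,0,0.005,0,0,0],[0,0,0.004,0,0,0],[0,0,0,0,0,0]]}'|sed -n 2,4p;python3 shift.py '{"steps":[[0,0,0.004,0,0,0],[0,0,0.002,0,0,0],[0,0,0,0,0,0]]}'|sed -n 2,4p
```

```text
ee_pos: [0.4357, 0.025, 0.1174]
eef_rot: [[-0.953, -0.304, -0.003], [-0.304, 0.953, -0.0], [0.003, 0.001, -1.0]]
contact_force: [1.0, -0.0, -7.3]
ee_pos: [0.4367, 0.025, 0.1042]
eef_rot: [[-0.952, -0.305, -0.0], [-0.305, 0.952, -0.0], [0.0, 0.0, -1.0]]
contact_force: [-0.1, -0.1, -7.3]
ee_pos: [0.4367, 0.025, 0.0982]
eef_rot: [[-0.952, -0.305, -0.0], [-0.305, 0.952, -0.0], [0.0, 0.0, -1.0]]
contact_force: [0.4, -1.0, -6.9]
```

```bash
python3 shift.py '{"steps":[[0,0,0.0015,0,0,0],[0,0,0.001,0,0,0],[0,0,0,0,0,0]]}'|sed -n 2,4p; python3 shift.py '{"steps":[[0,0,0,0,0,0],[0,0,0,0,0,0],[0,0,0,0,0,0],[0,0,0,0,0,0]]}' 0.045; python3 shift.py '{"steps":[[0,0,-0.02,0,0,0],[0,0,-0.04,0,0,0],[0,0,-0.04,0,0,0],[0,0,-0.03,0,0,0],[0,0,0,0,0,0]]}'; python3 shift.py '{"steps":[[0,0,0,0,0,0],[0,0,0,0,0,0]]}'|head -1;python3 - <<'E'
import cv2
from h import *
s=env.sense();w=optics.grab_frame("wrist");g=optics.grab_frame("scene")
cv2.imwrite("pics/fin.png",cv2.hconcat([cv2.resize(g[130:330,120:420],(480,320)),cv2.resize(w[60:340,140:420],(320,320))]))
E
```

```text
ee_pos: [0.437, 0.0251, 0.0961]
eef_rot: [[-0.952, -0.305, 0.0], [-0.305, 0.952, 0.0], [-0.0, -0.0, -1.0]]
contact_force: [-0.4, -0.5, -5.5]
time_s: 27.75
ee_pos: [0.4369, 0.025, 0.096]
eef_rot: [[-0.952, -0.305, 0.0], [-0.305, 0.952, -0.0], [-0.0, -0.0, -1.0]]
contact_force: [0.6, -0.0, -6.4]
width: 0.0448
finger_force: 0.0
time_s: 28.25
ee_pos: [0.4397, 0.0252, 0.2298]
eef_rot: [[-0.952, -0.305, 0.007], [-0.305, 0.952, 0.0], [-0.007, -0.002, -1.0]]
contact_force: [1.3, -0.4, -5.6]
width: 0.0451
finger_force: 0.0
time_s: 28.45
```

View pics/fin.png

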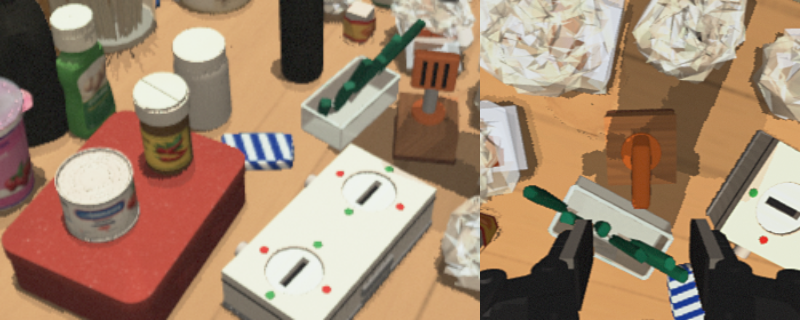

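The final picture shows the key upright in its stand at (437,85), both slots on the green dots, and the shaker upright on the tin at (165,120). The gripper is clear of everything.

```bash
python3 -c "
from workcell import env, optics, job
print(job.hand_in())"
```

```text
the job is handed in; nothing more can be done
None
```

The job is handed in, but it returned no verdict. The last picture shows the shaker upright on the cake tin, both cam slots on the green dots and the key upright in its stand, at about 28.5 s on the clock.

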